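# Roll the edging home on a shelf board

### The job

The edging on the shelf board in the vice is only started in its groove and stands proud. Take the hand roller from the grey mat and roll it along the edging with firm pressure, keeping the fingers off the edging, until it lies flat on the board from end to end. Then lay the roller gently back on the mat, resting on its wheel and handle end as before, without shifting the gouge, mallet or glue bottle.

Things in the scene. Friction and masses are not known exactly. Their poses are not given: they have to be found in the camera images.
- vice: wooden bench-top twin-screw vice, fixed, jaws 380 mm long (along its y) and 90 mm high, two handwheels on its -x side; origin on the bench under the board. It holds a plywood shelf board (280 mm along y, 22 mm thick) on edge: the board's bare top edge is 130 mm above the bench, 40 mm above the jaws, nothing beside it there
- edging: white plastic push-in edging on the board's top edge, 280 x 22 mm, head 4 mm thick, tongue in a groove. Origin: middle of the board's bare top edge; y along the edging (ends at -140, +140 mm), x across, z up. As found 3.5 to 4.5 mm proud; seated its top is flat, 4 mm above the origin. Each 28 mm stretch yields on its own to about 6 N, stays where pushed, stops hard when flat
- edge0 (a joint): how far the 28 mm stretch of edging centred at y = -126 mm of edging stands proud of the board, m: 0 is flat home, 0.0035 to 0.0045 as found
- edge1 (a joint): how far the 28 mm stretch of edging centred at y = -98 mm of edging stands proud of the board, m: 0 is flat home, 0.0035 to 0.0045 as found
- edge2 (a joint): how far the 28 mm stretch of edging centred at y = -70 mm of edging stands proud of the board, m: 0 is flat home, 0.0035 to 0.0045 as found
- edge3 (a joint): how far the 28 mm stretch of edging centred at y = -42 mm of edging stands proud of the board, m: 0 is flat home, 0.0035 to 0.0045 as found
- edge4 (a joint): how far the 28 mm stretch of edging centred at y = -14 mm of edging stands proud of the board, m: 0 is flat home, 0.0035 to 0.0045 as found
- edge5 (a joint): how far the 28 mm stretch of edging centred at y = 14 mm of edging stands proud of the board, m: 0 is flat home, 0.0035 to 0.0045 as found
- edge6 (a joint): how far the 28 mm stretch of edging centred at y = 42 mm of edging stands proud of the board, m: 0 is flat home, 0.0035 to 0.0045 as found
- edge7 (a joint): how far the 28 mm stretch of edging centred at y = 70 mm of edging stands proud of the board, m: 0 is flat home, 0.0035 to 0.0045 as found
- edge8 (a joint): how far the 28 mm stretch of edging centred at y = 98 mm of edging stands proud of the board, m: 0 is flat home, 0.0035 to 0.0045 as found
- edge9 (a joint): how far the 28 mm stretch of edging centred at y = 126 mm of edging stands proud of the board, m: 0 is flat home, 0.0035 to 0.0045 as found
- roller_grip (a point): J-shaped hand roller, about 0.37 kg: flat-sided wooden handle 26 x 26 x 173 mm, bent steel rod, free-turning rubber wheel under the handle's front. Point: centre of the handle's section at the best place to grip. As it lies, on wheel and tail: z up, x level from tail to wheel, y along the axle; the handle slopes 22 degrees, tail down; the point is 17.4 mm behind (-x) the axle and 43.2 mm above it
- roller_axle (a point): middle of the roller's wheel (40 mm diameter, 50 mm wide), 20 mm above its foot; axes as roller_grip. With the handle level, roller_grip is straight above it, 46.5 mm over the axle, 66.5 mm over the wheel's foot, and the tail clears the work; left sloping as it lies, the tail drags on the edging. The rod leaves the axle on the +y side and bends round the front, clear of a grip across the handle
- roller_tail (a point): centre of the handle's section 5 mm before its tail end, 14 mm above what the roller lies on, 139 mm behind (-x) the axle; axes as roller_grip
- roller_wheel (a joint): angle the roller's wheel has turned on its axle, rad; 0 at the start, turns freely both ways without limit (20 mm of travel per rad)
- mat: grey anti-slip tool mat, fixed, 260 x 320 mm (x by y) and 4 mm thick; origin at the middle of its underside, on the bench
- gouge_mid (a point): carving gouge with a turned wooden handle, 26 mm high and 230 mm long, lying on the mat beside the roller, roughly along the mat's y; middle of its length, 12 mm up; its blade points to its +x
- mallet_mid (a point): carver's round mallet of pale wood standing on its head, 92 mm in diameter, 217 mm tall; on its axis 60 mm above the bench
- glue_mid (a point): closed white glue bottle, 60 mm in diameter, 160 mm tall; its middle, 80 mm above the bench

How it is judged:
By the outcome, as a careful person would: the job done as asked, in the order asked, and still so for the second after the job is handed in, with the robot touching nothing.
It also fails if it takes over 54 s, if anything falls off the work surface, if the arm or the gripper's body presses on something with over 40 N, if the wrist force passes 120 N, or if a joint passes its speed limit or range.

### The arm

A 6-joint arm with a two-finger parallel gripper is mounted at the origin on the work surface. World frame = base frame: x ahead of the robot, y to its left, z up, the work surface at z = 0. Lengths are in m, angles in rad, forces in N, time in s.
With the tool pointing down it reaches from about 0.225 to 0.875 m from the base axis. Payload 3.4 kg.
Tool frame: the origin (TCP) lies between the finger pads; the fingertips stand 17 mm ahead of it and the grasp point (between the pads) lies 2 mm behind it; y points along the fingers, z is the direction in which the jaws open and shut, and the axes are right-handed (so a half turn about y gives the same grasp; the last joint's range is limited). The gripper opens to 85 mm and grips with 20 to 120 N. Pads are 22 mm wide; open, the fingers measure 114 mm over their backs; the gripper's body (76 mm by 85 mm) begins 54 mm behind the grasp point. The pads swing forward as they close: fully open they stand 13 mm farther back than shut.
Start: joints at [1.199, 0.276, 1.505, -0, 1.361, -0.121], TCP at [0.143, 0.557, 0.248] pointing down, gripper open.
Joint ranges: [-2.89, 2.89], [-0.75, 2.08], [0.22, 2.7], [-1.18, 4.32], [0.11, 2.71], [-2.7, 2.7]. Speed limits (rad/s): [2.57, 2.57, 3.14, 3.14, 3.14, 3.14].

### API

Orientations are given as a unit quaternion [w, x, y, z].
In Python, from rig import manip, get_image, camera_model, sign_off, spot_in, silhouettes, spot_point gives the robot as it stands.
- The arm moves only by the tool jog_arm, never from a script. Its argument "targets" is a list of rows, each a list of 3 entries, a list of its own where there are three numbers: the finger opening in m, from 0 to 0.0854, then the shift along the world's x, y, z in m, then the turn about the world's z in rad. In form: [[claw, [x, y, z], spin], ...]. A call has 1 to 10 rows; each row shifts and turns the commanded pose from where the row before left it; what a row does not reach is not made up. A row lasts 1/8 s, in which the tool goes at most 62.5 mm and 10.7 degrees, less where a joint would pass 70% of its speed; a pose out of reach is approached as far as the arm can. A call with a gripper value outside its range is refused whole. The fingers move at their own pace and stop on an object; "force" is the grip in N (left out, the last holds). Time passes only in rows, so rows that do not move let the fingers close. It gives the time, the measured TCP pose, the force and the opening at its end, in the units of the state.
- manip.get_state(): the state, without advancing time (a new reading comes with each control period).
- get_image(name): name is "scene" or "side" or "wrist"; returns (picture, depth): 420x560x3 uint8, red, green, blue; 420x560 float32, m along the optical axis (not along the pixel's ray), 0 where there is no reading.
- camera_model(name): a dict with "mtx" (3x3 intrinsics, pixels), "world_from_camera" (4x4, takes a point from camera to world coordinates). Camera axes: x right, y up, looking along -z (the intrinsics and any distortion apply to the point x, -y, -z); pixel columns grow to the right and rows downward; lengths in m; the calibration is good to about 2 mm. The wrist camera is an equidistant fisheye: a pixel r from the principal point sees the ray r / f radians off the axis. A picture is of the moment at which its call begins: read the wrist's pose just before it. camera_model takes no time and is no camera call; for the wrist camera it gives the pose at the moment of the call.
- sign_off(): hands the job in, once; it reports no verdict.
Trained networks look in the newest picture that a camera, given by its name, has taken for a name from the list of things; names that differ only in an ending like _2 or _b are one class to them, and where a whole thing is asked for, a point or a joint stands for the part that bears it (a point fixed in the world has none). Each returns a list of dicts, best first, with "score" (0 to 1); they miss things now and then, are a little off and sometimes report something else, mostly with a low value. They report only what shows in the picture. A call takes as long as a camera call.
- spot_in(name, camera): "position" ([column, row] in pixels, amid what is visible of it).
- silhouettes(name, camera): "mask" (420x560 bool, what is visible of it) and "position" ([column, row] in pixels, amid what is visible of it).
- spot_point(name, camera): "position" ([column, row] in pixels: a listed point, or the origin of a listed thing).
The state is a dict: "clock": time; "qpos": joint angles; "qd": joint speeds; "effort": joint torques, N m; "position": TCP position; "ee_rot": TCP orientation; "contact_force": force on the tool from outside, world axes, zero at the start; "moment": the same for the moment, N m; "width": finger opening in m.
Only numpy, scipy, OpenCV 4.12 (cv2) and the standard library are available. Lean on these libraries where they do the work, as an engineer would, in place of code of your own. Each camera call takes 0.05 s, during which the arm holds its last target.

## Working session

There is one attempt and no reset: what is moved stays moved. The work goes in short steps, Python scripts to look and compute and a tool call to move; the robot and the scene stay as the last step left them, time stands still between calls to the robot, and variables do not carry over. Pictures are saved under pics/ and viewed, and the job is handed in when it is done.

Besides the shell and the picture viewer there is one more tool, called as a command line: name --argument value ..., lists and objects as JSON in quotes. jog_arm: Moves the arm, as the interface text tells. Its arguments: {"type":"object","properties":{"targets":{"type":"array","items":{"type":"array"}},"force":{"type":"number"}},"required":["targets"]}

```bash
ls; mkdir -p pics; python3 - <<'E'
from rig import *
import cv2
print(manip.get_state())
for n in ["scene","side","wrist"]:
    p,d=get_image(n); cv2.imwrite(f"pics/{n}0.png",p[:,:,::-1]); c=camera_model(n); print(n,c)
E
```

```text
pics
{'clock': 0.0, 'qpos': array([ 1.19901644e+00,  2.76602648e-01,  1.50614148e+00,  2.14728722e-05,
        1.36070203e+00, -1.20969020e-01]), 'qd': array([ 0.00112192, -0.00186795,  0.00028768,  0.00059766, -0.00112676,
        0.00102069]), 'effort': array([-7.79829297e-04, -4.16775835e+01, -2.45807970e+01, -2.66126654e-04,
        1.07564570e-02, -1.14701773e-06]), 'position': array([0.14250655, 0.55654397, 0.247432  ]), 'ee_rot': array([-0.70091968,  0.70218711, -0.08861135,  0.08827731]), 'contact_force': array([-0.59531869, -0.20923703, -0.0470187 ]), 'moment': array([ 0.0301421 , -0.05332573, -0.01308499]), 'width': 0.0852966910210366}
scene {'mtx': array([[398.8297551 ,   0.        , 280.58597737],
       [  0.        , 398.8297551 , 205.74179167],
       [  0.        ,   0.        ,   1.        ]]), 'world_from_camera': array([[ 0.15665694, -0.58325684,  0.7970383 ,  1.53196175],
       [ 0.98759721,  0.1010921 , -0.12013387, -0.17921403],
       [-0.01050537,  0.80597261,  0.59185961,  0.82888214],
       [ 0.        ,  0.        ,  0.        ,  1.        ]])}
side {'mtx
[... 160 characters left out ...]
orld_from_camera': array([[ 0.8782052 ,  0.25478421, -0.40477232, -0.01114329],
       [-0.47826205,  0.45968709, -0.7483002 , -1.03883743],
       [-0.00458646,  0.85074837,  0.52555321,  0.83199784],
       [ 0.        ,  0.        ,  0.        ,  1.        ]])}
wrist {'mtx': array([[325.1922621 ,   0.        , 277.19231781],
       [  0.        , 325.1922621 , 209.9230857 ],
       [  0.        ,   0.        ,   1.        ]]), 'world_from_camera': array([[ 0.2476068 , -0.92238002, -0.29648941,  0.06874941],
       [ 0.96885817,  0.23504148,  0.07790601,  0.5759389 ],
       [-0.00217164, -0.30654624,  0.95185329,  0.37384587],
       [ 0.        ,  0.        ,  0.        ,  1.        ]])}
```

View pics/scene0.png

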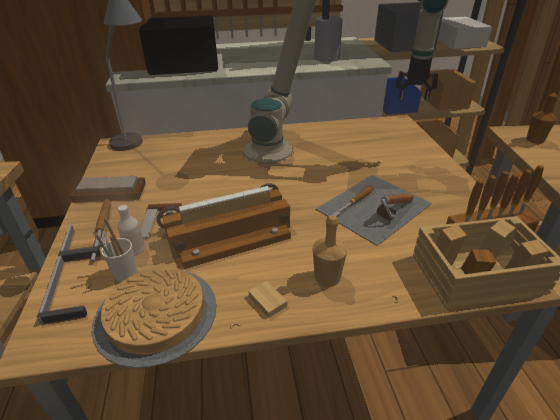

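View pics/side0.png

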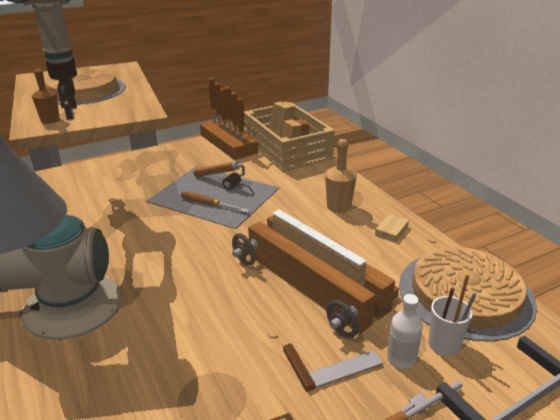

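View pics/wrist0.png

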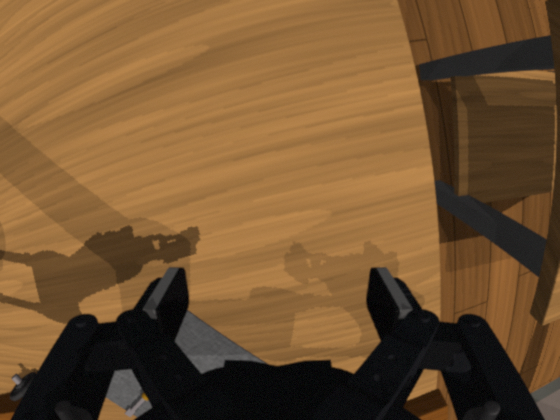

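```bash
python3 - <<'E'
from rig import *
for cam in ["scene","side"]:
    for n in ["roller_grip","roller_axle","roller_tail","edging","gouge_mid","mallet_mid","glue_mid","mat","vice"]:
        print(cam,n,[(x['score'],x['position']) for x in spot_point(n,cam)[:2]])
print(manip.get_state()['clock'])
E
```

```text
scene roller_grip [(0.88, [391.8, 198.6]), (0.2, [352.9, 200.9])]
scene roller_axle [(0.92, [386.0, 213.2])]
scene roller_tail [(0.74, [409.7, 195.6]), (0.62, [228.0, 232.7])]
scene edging [(0.71, [222.0, 196.4])]
scene gouge_mid [(0.61, [352.9, 204.0])]
scene mallet_mid [(0.79, [329.6, 261.4]), (0.45, [230.9, 232.1])]
scene glue_mid [(0.92, [128.6, 231.6])]
scene mat [(0.95, [377.2, 207.3]), (0.22, [392.7, 198.6])]
scene vice [(0.59, [231.0, 231.0])]
side roller_grip [(0.64, [225.2, 166.9])]
side roller_axle [(0.7, [231.5, 181.7])]
side roller_tail [(0.93, [195.8, 175.2])]
side edging [(0.6, [314.4, 236.8]), (0.33, [231.0, 181.4])]
side gouge_mid [(0.62, [215.9, 203.5]), (0.27, [405.5, 333.6])]
side mallet_mid [(0.54, [212.4, 190.6])]
side glue_mid [(0.77, [405.6, 330.7]), (0.63, [224.8, 165.8])]
side mat [(0.65, [213.8, 189.0])]
side vice [(0.68, [312.3, 280.1])]
1.05
```

```bash
cat > h.py <<'E'
from rig import *
import numpy as np, cv2
from scipy.spatial.transform import Rotation as R
def ray(cam,px):
    c=camera_model(cam);K=c['mtx'];T=c['world_from_camera']
    d=np.array([(px[0]-K[0,2])/K[0,0],-(px[1]-K[1,2])/K[1,1],-1.])
    return T[:3,3],T[:3,:3]@d
def tri(a,b):
    o1,d1=ray('scene',a);o2,d2=ray('side',b)
    s=np.linalg.lstsq(np.stack([d1,-d2],1),o2-o1,rcond=None)[0]
    p,q=o1+s[0]*d1,o2+s[1]*d2
    return (p+q)/2,np.linalg.norm(p-q)
def atz(cam,px,z):
    o,d=ray(cam,px);return o+d*(z-o[2])/d[2]
def cloud(cam,dep):
    c=camera_model(cam);K=c['mtx'];T=c['world_from_camera']
    v,u=np.mgrid[:420,:560]
    P=np.stack([(u-K[0,2])/K[0,0]*dep,-(v-K[1,2])/K[1,1]*dep,-dep],-1)
    W=P@T[:3,:3].T+T[:3,3]; W[dep<=0]=np.nan
    return W
def proj(cam,p):
    c=camera_model(cam);K=c['mtx'];T=c['world_from_camera']
    q=T[:3,:3].T@(np.asarray(p)-T[:3,3]);x,y,z=q[0],-q[1],-q[2]
    if cam=='wrist':
        r=np.hypot(x,y);th=np.arctan2(r,z);return np.array([K[0,2]+K[0,0]*th*x/r,K[1,2]+K[1,1]*th*y/r])
    return np.array([K[0,2]+K[0,0]*x/z,K[1,2]+K[1,1]*y/z])
E
python3 - <<'E'
from h import *
print(R.from_quat(manip.get_state()['ee_rot'],scalar_first=True).as_matrix().round(3))
pts=dict(roller_grip=((391.8,198.6),(225.2,166.9),.0672),roller_axle=((386,213.2),(231.5,181.7),.024),roller_tail=((409.7,195.6),(195.8,175.2),.018),edging=((222,196.4),(314.4,236.8),.13),gouge=((352.9,204),(215.9,203.5),.016),glue=((128.6,231.6),(405.6,330.7),.08),mat=((377.2,207.3),(213.8,189),.0),vice=((231,231),(312.3,280.1),0))
for k,(a,b,z) in pts.items():
    print(k,tri(a,b),atz('scene',a,z),atz('side',b,z))
for cam in ['scene','side']:
    p,d=get_image(cam);W=cloud(cam,d)
    m=p.astype(int)
    for n in ['edging','roller_grip','mat','gouge_mid','vice','mallet_mid']:
        r=silhouettes(n,cam)
        if not r: print(cam,n,'none');continue
        mk=r[0]['mask'];P=W[mk];P=P[~np.isnan(P[:,0])]
        print(cam,n,r[0]['score'],np.round(r[0]['position']),mk.sum(),np.median(P,0).round(4),np.percentile(P,2,axis=0).round(3),np.percentile(P,98,axis=0).round(3))
        np.save(f'{cam}_{n}.npy',P)
E
```

```text
[[ 0.969  0.     0.248]
 [-0.248  0.     0.969]
 [ 0.    -1.     0.   ]]
roller_grip (array([0.52988152, 0.34191371, 0.06704657]), np.float64(0.0008439463666476894)) [0.5295232 0.3422655 0.0672   ] [0.52966951 0.3408129  0.0672    ]
roller_axle (array([0.54151451, 0.3253809 , 0.0184424 ]), np.float64(0.0008707282188046907)) [0.54884171 0.32146904 0.024     ] [0.53782109 0.31685598 0.024     ]
roller_tail (array([0.46174701, 0.4405929 , 0.01452604]), np.float64(0.012279217844492912)) [0.45812047 0.44495648 0.018     ] [0.45869955 0.42232127 0.018     ]
edging (array([ 0.52097332, -0.20493193,  0.13782519]), np.float64(0.004507322995224452)) [ 0.51231253 -0.20681893  0.13      ] [ 0.527031  -0.1923432  0.13     ]
gouge (array([0.4544247 , 0.24074406, 0.00689497]), np.float64(0.005534547698548405)) [0.46989438 0.23345171 0.016     ] [0.44951316 0.23137254 0.016     ]
glue (array([ 0.56151207, -0.48746724,  0.07231581]), np.float64(0.006323611508679394)) [ 0.57388555 -0.48663952  0.08      ] [ 0.55485028 -0.48981629  0.08      ]
mat (array([0.48216236, 0.32109867, 0.00570137]), np.float6
[... 790 characters left out ...]
let_mid 0.93 [325. 258.] 1603 [0.7976 0.0569 0.1116] [0.754 0.023 0.006] [0.817 0.098 0.214]
side edging 0.9 [322. 237.] 738 [ 0.5317 -0.2102  0.1373] [ 0.493 -0.328  0.134] [ 0.565 -0.068  0.14 ]
side roller_grip 0.71 [225. 169.] 752 [0.527  0.3337 0.0411] [ 0.463  0.298 -0.002] [0.614 0.494 0.09 ]
side mat 0.55 [216. 191.] 3946 [0.4647 0.2865 0.0037] [ 0.309  0.133 -0.001] [0.633 0.452 0.015]
side gouge_mid 0.89 [202. 198.] 358 [0.4204 0.2744 0.0203] [0.379 0.162 0.001] [0.51  0.336 0.031]
side vice 0.6 [322. 270.] 9891 [ 0.5032 -0.2535  0.0838] [ 0.401 -0.395  0.003] [ 0.619 -0.028  0.138]
side mallet_mid 0.89 [340. 186.] 1448 [0.7598 0.0448 0.0975] [0.73  0.022 0.005] [0.799 0.084 0.208]
```

```bash
python3 - <<'E'
from h import *
for cam in ['scene','side']:
    for n in ['edging','roller_grip','mat','gouge_mid']:
        P=np.load(f'{cam}_{n}.npy')
        med=np.median(P,0)
        if n=='edging': P=P[(P[:,2]>.13)&(P[:,2]<.146)]
        if n=='roller_grip': P=P[(np.abs(P[:,:2]-med[:2]).max(1)<.15)&(P[:,2]>.006)]
        if n=='mat': P=P[P[:,2]<.008]
        c,s,a=cv2.minAreaRect(P[:,:2].astype(np.float32))
        X=P[:,:2]-P[:,:2].mean(0);v=np.linalg.svd(X,full_matrices=False)[2][0]
        print(cam,n,len(P),np.round(c,4),np.round(s,4),a,'pca deg',np.degrees(np.arctan2(v[1],v[0])))
        if n=='roller_grip':
            H=P[(P[:,2]>.02)]
            # top band
            print(np.round(P[np.argsort(-P[:,2])[:5]],3))
# vice jaws
for cam in ['scene','side']:
    P=np.load(f'{cam}_vice.npy'); P=P[(P[:,2]>.08)&(P[:,2]<.096)]
    print(len(P),cv2.minAreaRect(P[:,:2].astype(np.float32)),np.median(P,0))
# crops
for cam,(r0,r1,c0,c1) in dict(scene=(165,250,310,440),side=(140,235,140,290)).items():
    p,_=get_image(cam); cv2.imwrite(f'pics/{cam}_rol.png',cv2.resize(p[r0:r1,c0:c1,::-1],None,fx=5,fy=5,interpolation=cv2.INTER_CUBIC))
E
```

```text
scene edging 441 [ 0.5302 -0.1968] [0.0267 0.2794] 13.661722183227539 pca deg 103.71126294546774
scene roller_grip 454 [0.5044 0.3572] [0.0798 0.1845] 41.73429489135742 pca deg -57.40963902825644
[[0.556 0.304 0.096]
 [0.564 0.295 0.095]
 [0.548 0.308 0.095]
 [0.553 0.312 0.094]
 [0.552 0.309 0.093]]
scene mat 3216 [0.4727 0.3081] [0.2645 0.3253] 33.73285675048828 pca deg -46.69740240573425
scene gouge_mid 189 [0.4489 0.2417] [0.0233 0.2198] 35.20008850097656 pca deg -54.15808567948214
side edging 733 [ 0.5298 -0.1961] [0.0269 0.2782] 13.452829360961914 pca deg -76.61382351174822
side roller_grip 661 [0.5057 0.3607] [0.0628 0.1812] 45.36893081665039 pca deg 125.5786248716546
[[0.554 0.309 0.096]
 [0.546 0.307 0.095]
 [0.558 0.312 0.093]
 [0.55  0.309 0.093]
 [0.543 0.308 0.092]]
side mat 3768 [0.4735 0.3156] [0.2773 0.3323] 34.53010559082031 pca deg 132.63155593553344
side gouge_mid 358 [0.4587 0.2572] [0.0631 0.2354] 37.54603958129883 pca deg -53.3684517168461
1949 ((0.5184133648872375, -0.20241573452949524), (0.15038636326789856, 0.38576701283454895), 12.92739200592041) [ 0.5581006  -0.2174383   0.08952503]
3128 ((0.5117972493171692, -0.20085208117961884), (0.1501270979642868, 0.38857927918434143), 13.598128318786621) [ 0.50942099 -0.26946589  0.08906313]
```

View pics/scene_rol.png

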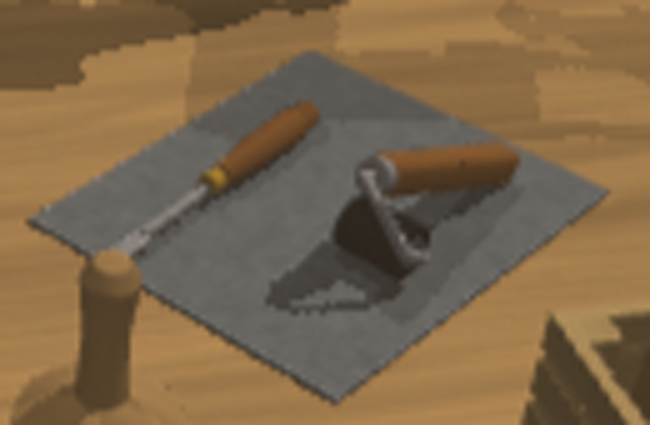

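View pics/side_rol.png

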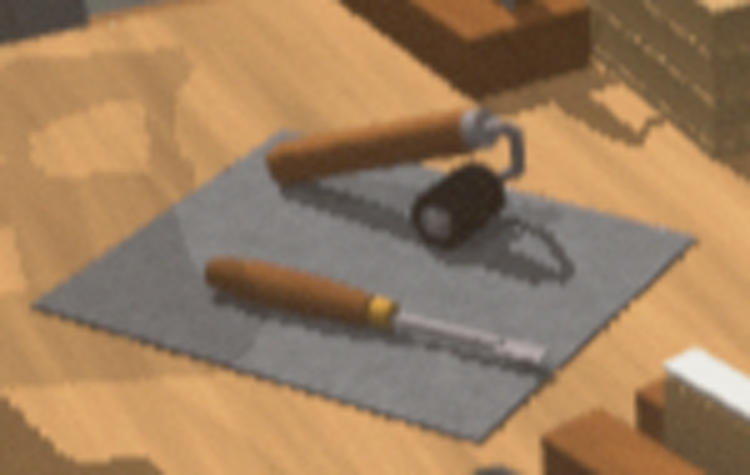

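jog_arm --targets '[[0.085,[0.0387,-0.0214,-0.005],-0.0716],[0.085,[0.0387,-0.0214,-0.005],-0.0716],[0.085,[0.0387,-0.0214,-0.005],-0.0716],[0.085,[0.0387,-0.0214,-0.005],-0.0716],[0.085,[0.0387,-0.0214,-0.005],-0.0716],[0.085,[0.0387,-0.0214,-0.005],-0.0716],[0.085,[0.0387,-0.0214,-0.005],-0.0716],[0.085,[0.0387,-0.0214,-0.005],-0.0716],[0.085,[0.0387,-0.0214,-0.005],-0.0716],[0.085,[0,0,0],0]]'

```text
clock: 3.1
position: [0.4937, 0.3627, 0.2025]
ee_rot: [-0.637, 0.637, -0.307, 0.308]
contact_force: [0.3, -1.1, 0.4]
width: 0.085
```

```bash
python3 - <<'E'
from h import *
s=manip.get_state();print(s['position'],s['qd'].round(3),s['contact_force'],s['moment'])
M=R.from_quat(s['ee_rot'],scalar_first=True).as_matrix();print(np.degrees(np.arctan2(M[1,0],M[0,0])))
p,d=get_image('wrist');c=camera_model('wrist');K=c['mtx'];T=c['world_from_camera']
cv2.imwrite('pics/wrist1.png',p[:,:,::-1])
def wr(px,z):
    a=np.array([px[0]-K[0,2],px[1]-K[1,2]]);r=np.hypot(*a);th=r/K[0,0]
    v=np.array([np.sin(th)*a[0]/r,-np.sin(th)*a[1]/r,-np.cos(th)]);w=T[:3,:3]@v
    return T[:3,3]+w*(z-T[2,3])/w[2]
for n,z in [('roller_grip',.0672),('roller_axle',.024),('roller_tail',.018),('gouge_mid',.016),('mat',0)]:
    for r in spot_point(n,'wrist')[:2]: print(n,r['score'],r['position'],wr(r['position'],z))
for cam in ['scene','side']:
  get_image(cam)
  for n,z in [('roller_grip',.0672),('roller_axle',.024),('roller_tail',.018)]:
    for r in spot_point(n,cam)[:1]: print(cam,n,r['score'],r['position'],atz(cam,r['position'],z))
E
```

```text
[0.49365605 0.3627082  0.20252692] [ 0.047 -0.025  0.026  0.043  0.029 -0.002] [ 0.26444325 -1.13851009  0.35878985] [ 0.03810112  0.02316732 -0.02278022]
-51.50970654722621
roller_grip 0.69 [296.1, 247.1] [0.53212586 0.34202947 0.0672    ]
roller_axle 0.9 [291.5, 245.3] [0.54147328 0.32703527 0.024     ]
roller_tail 0.89 [307.1, 107.1] [0.46585524 0.44334294 0.018     ]
gouge_mid 0.78 [177.4, 251.2] [0.45199276 0.24012478 0.016     ]
mat 0.74 [235.3, 212.2] [0.47755426 0.31158237 0.        ]
scene roller_grip 0.8 [393.1, 201.6] [0.54630591 0.34003753 0.0672    ]
scene roller_axle 0.66 [386.5, 211.4] [0.53972774 0.32671322 0.024     ]
scene roller_tail 0.58 [409.1, 198.7] [0.47566782 0.43507334 0.018     ]
side roller_grip 0.83 [224.3, 164.8] [0.53283848 0.35531445 0.0672    ]
side roller_axle 0.58 [232.8, 181.0] [0.54321377 0.3190162  0.024     ]
side roller_tail 0.91 [196.5, 172.6] [0.46699302 0.43800162 0.018     ]
```

View pics/wrist1.png

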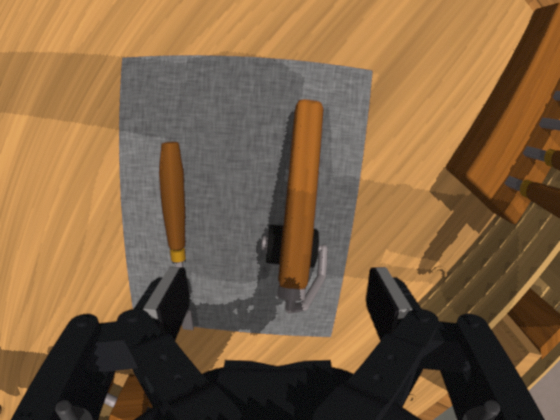

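jog_arm --targets '[[0.085,[0.02,-0.01,0],-0.05],[0.085,[0.02,-0.011,-0.02],-0.048],[0.085,[0,0,-0.04],0],[0.085,[0,0,0],0],[0.085,[0,0,0],0]]' --force 30

```text
clock: 4.42
position: [0.532, 0.3431, 0.1434]
ee_rot: [0.622, -0.621, 0.337, -0.337]
contact_force: [-0.2, -0.1, 0.5]
width: 0.085
```

```bash
python3 - <<'E'
from h import *
s=manip.get_state();print(s['position'],s['qd'].round(3),s['contact_force'],s['moment'])
M=R.from_quat(s['ee_rot'],scalar_first=True).as_matrix();print(np.degrees(np.arctan2(M[1,0],M[0,0])))
p,d=get_image('wrist')
cv2.imwrite('pics/wrist2.png',p[:,:,::-1])
c=camera_model('wrist');K=c['mtx'];T=c['world_from_camera']
def wr(px,z):
    a=np.array([px[0]-K[0,2],px[1]-K[1,2]]);r=np.hypot(*a);th=r/K[0,0]
    v=np.array([np.sin(th)*a[0]/r,-np.sin(th)*a[1]/r,-np.cos(th)]);w=T[:3,:3]@v
    return T[:3,3]+w*(z-T[2,3])/w[2]
for n,z in [('roller_grip',.0672),('roller_axle',.024),('roller_tail',.018)]:
    for r in spot_point(n,'wrist')[:2]: print(n,r['score'],r['position'],wr(r['position'],z))
E
```

```text
[0.53201369 0.34307614 0.14335779] [ 0.011 -0.022 -0.022 -0.001 -0.001 -0.002] [-0.24610314 -0.10455038  0.49930877] [-0.01137934 -0.01854906  0.00916077]
-56.98401842844317
roller_grip 0.7 [274.3, 233.0] [0.53471504 0.33923688 0.0672    ]
roller_tail 0.56 [277.6, 53.7] [0.46860479 0.44505854 0.018     ]
```

View pics/wrist2.png

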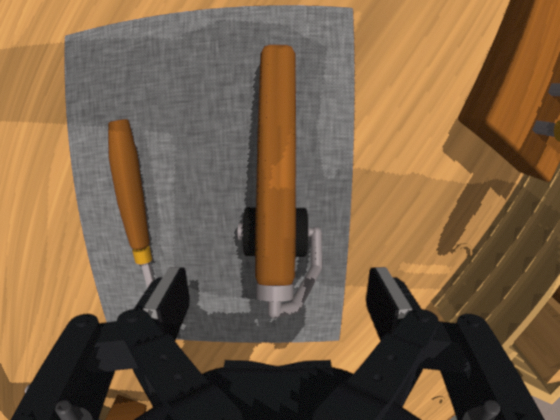

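jog_arm --targets '[[0.085,[0.001,-0.001,-0.03],0],[0.085,[0,0,-0.03],0],[0.085,[0,0,-0.016],0],[0.085,[0,0,0],0],[0.085,[0,0,0],0]]'

```text
clock: 5.25
position: [0.5329, 0.343, 0.0686]
ee_rot: [0.622, -0.621, 0.336, -0.337]
contact_force: [0.9, 0.5, 0.9]
width: 0.0849
```

jog_arm --targets '[[0.05,[0,0,0],0],[0.03,[0,0,0],0],[0.01,[0,0,0],0],[0.01,[0,0,0],0],[0.01,[0,0,0],0],[0.01,[0,0,0],0]]' --force 40

```text
clock: 6.0
position: [0.5322, 0.3425, 0.0677]
ee_rot: [0.622, -0.622, 0.337, -0.337]
contact_force: [0.8, -0.8, 3.0]
width: 0.0254
```

```bash
python3 - <<'E'
from h import *
s=manip.get_state();print(s['position'],s['contact_force'],s['moment'],s['width'])
p,d=get_image('wrist')
cv2.imwrite('pics/wrist3.png',p[:,:,::-1])
E
```

```text
[0.5321909  0.34253153 0.06766001] [ 0.76538078 -0.76356549  3.01432139] [ 0.03589049 -0.00934953  0.03569031] 0.02535135795893675
```

View pics/wrist3.png

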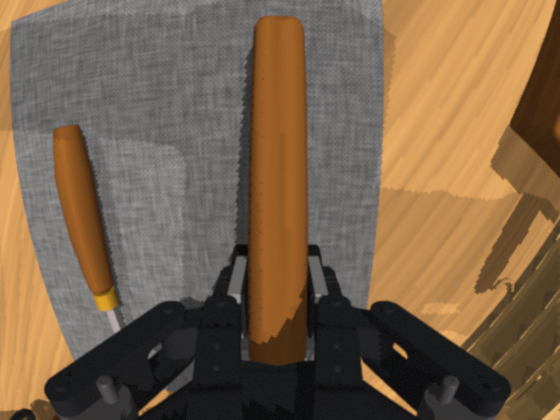

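jog_arm --targets '[[0.01,[0,0,0.03],0],[0.01,[0,0,0.05],0],[0.01,[0,0,0.05],0],[0.01,[0,0,0.05],0],[0.01,[0,0,0],0],[0.01,[0,0,0],0]]'

```text
clock: 6.8
position: [0.531, 0.3419, 0.2454]
ee_rot: [-0.621, 0.623, -0.338, 0.336]
contact_force: [0.6, -0.2, -4.9]
width: 0.0255
```

```bash
python3 - <<'E'
from h import *
s=manip.get_state();print(s['position'],s['contact_force'],s['moment'],s['width'])
for cam,(r0,r1,c0,c1) in dict(scene=(80,230,310,470),side=(60,220,140,300)).items():
    p,_=get_image(cam); cv2.imwrite(f'pics/{cam}_4.png',cv2.resize(p[r0:r1,c0:c1,::-1],None,fx=3.6,fy=3.6,interpolation=cv2.INTER_CUBIC))
P=[]
for cam in ['scene','side']:
  print([ (n,[(r['score'],r['position']) for r in spot_point(n,cam)[:1]]) for n in ['roller_grip','roller_axle','roller_tail']])
# vice jaw +x edge
ey=np.array([-.2346,.972]);ex=np.array([.972,.2346]);c=np.array([.530,-.1965])
for cam in ['scene','side']:
    P=np.load(f'{cam}_vice.npy'); P=P[(P[:,2]>.082)&(P[:,2]<.095)]
    X=(P[:,:2]-c)@ex;Y=(P[:,:2]-c)@ey
    print(cam,np.histogram(X,bins=np.arange(-.11,.12,.01)),Y.min(),Y.max())
E
```

```text
[0.5309571  0.34185733 0.24538574] [ 0.57308233 -0.16054086 -4.85471838] [-0.06563958  0.02614466 -0.04606846] 0.025476443583405974
[('roller_grip', [(0.75, [402.4, 149.7])]), ('roller_axle', [(0.72, [391.7, 163.6])]), ('roller_tail', [(0.91, [419.2, 150.3])])]
[('roller_grip', [(0.73, [220.7, 114.5])]), ('roller_axle', [(0.75, [226.1, 125.5])]), ('roller_tail', [(0.74, [188.6, 121.8])])]
scene (array([  0,   0,  66,  20,   0,   3,  44,  53,  53,  87,  19,  97, 237,
       257, 256, 256, 394,   1,   0,   0,   0,   0]), array([-1.10000000e-01, -1.00000000e-01, -9.00000000e-02, -8.00000000e-02,
       -7.00000000e-02, -6.00000000e-02, -5.00000000e-02, -4.00000000e-02,
       -3.00000000e-02, -2.00000000e-02, -1.00000000e-02, -5.55111512e-17,
        1.00000000e-02,  2.00000000e-02,  3.00000000e-02,  4.00000000e-02,
        5.00000000e-02,  6.00000000e-02,  7.00000000e-02,  8.00000000e-02,
        9.00000000e-02,  1.00000000e-01,  1.10000000e-01])) -0.1923262293171713 0.187227305070599
side (array([  0,  85, 113,   2,   0, 257, 538, 460, 434, 460,  92,  36, 128,
       100,  95, 107,  45,   0,   0,   0,   0,   0]), array([-1.10000000e-01, -1.00000000e-01, -9.00000000e-02, -8.00000000e-02,
       -7.00000000e-02, -6.00000000e-02, -5.00000000e-02, -4.00000000e-02,
       -3.00000000e-02, -2.00000000e-02, -1.00000000e-02, -5.55111512e-17,
        1.00000000e-02,  2.00000000e-02,  3.00000000e-02,  4.00000000e-02,
        5.00000000e-02,  6.00000000e-02,  7.00000000e-02,  8.00000000e-02,
        9.00000000e-02,  1.00000000e-01,  1.10000000e-01])) -0.19398064199708137 0.19433335070383315
```

View pics/scene_4.png

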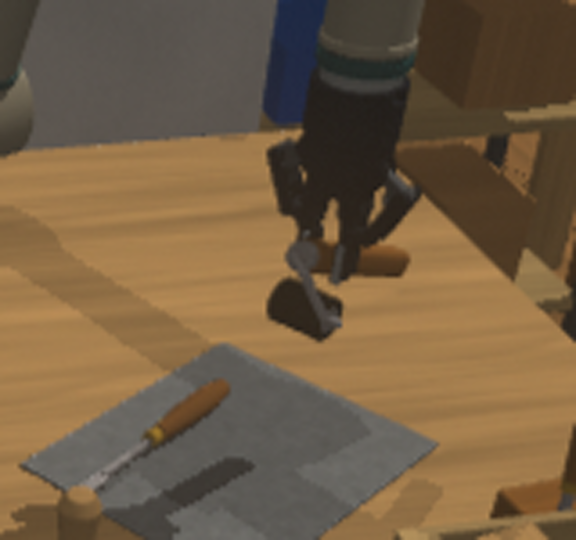

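View pics/side_4.png

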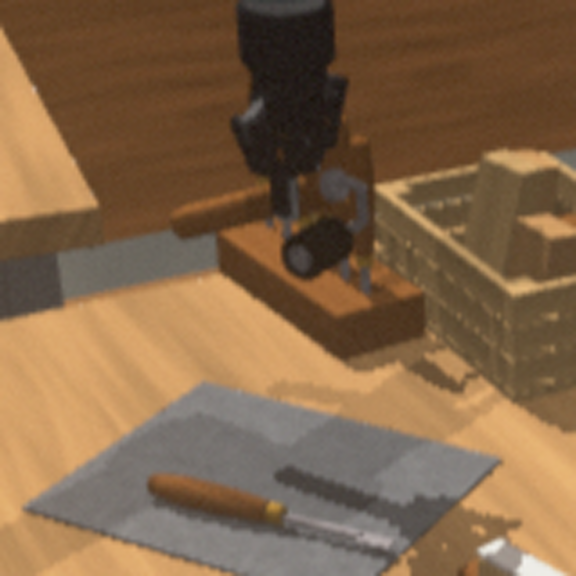

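```bash
cat >> h.py <<'E'
from scipy.optimize import least_squares
def pitch(fresh=True,cams=('scene','side'),yaw=None):
    s=manip.get_state()
    if yaw is None:
        M=R.from_quat(s['ee_rot'],scalar_first=True).as_matrix();yaw=np.arctan2(M[1,0],M[0,0])
    obs=[]
    for cam in cams:
        if fresh:get_image(cam)
        for n,v in [('roller_grip',(0,0)),('roller_axle',(0,-.0465)),('roller_tail',(-.1311,0))]:
            r=spot_point(n,cam)
            if r and r[0]['score']>.45: obs.append((cam,n,v,np.array(r[0]['position'])))
    h=np.array([np.cos(yaw),np.sin(yaw),0]);zz=np.array([0,0,1.])
    def f(x):
        e=[]
        for cam,n,v,px in obs:
            a=x[3];X=v[0]*np.cos(a)-v[1]*np.sin(a);Z=v[0]*np.sin(a)+v[1]*np.cos(a)
            e+=list(proj(cam,x[:3]+X*h+Z*zz)-px)
        return np.array(e)
    r=least_squares(f,list(s['position'])+[.3],loss='soft_l1',f_scale=2.)
    print('TCP',s['position'].round(4),'yaw',np.degrees(yaw).round(2),'grip',r.x[:3].round(4),'tail-down deg',np.degrees(r.x[3]).round(1),'n',len(obs),'res',np.abs(f(r.x)).round(1))
    return r.x
E
python3 - <<'E'
from h import *
pitch()
E
```

```text
TCP [0.5318 0.3423 0.2465] yaw -56.91 grip [0.5347 0.3421 0.2457] tail-down deg 23.7 n 6 res [1.4 0.4 0.2 2.8 1.7 2.7 0.2 2.1 0.8 0.8 0.4 1.3]
```

jog_arm --targets '[[0.01,[0,-0.046,0],0.11],[0.01,[0,-0.046,0],0.123],[0.01,[0,-0.046,0],0.123],[0.01,[0,-0.046,0],0.123],[0.01,[0,-0.046,0],0.123],[0.01,[0,-0.046,0],0.123],[0.01,[0,-0.046,0],0.123],[0.01,[0.02,-0.046,0],0.123],[0.01,[0.03,-0.046,0],0.123],[0.01,[0.03,-0.046,0],0.123]]'

```text
clock: 8.85
position: [0.6128, -0.1191, 0.2478]
ee_rot: [-0.703, 0.703, 0.081, -0.08]
contact_force: [0.5, 0.5, -3.0]
width: 0.0254
```

jog_arm --targets '[[0.01,[0.035,0,0],0.015],[0.01,[0.037,0,0],0],[0.01,[0,0,-0.02],0],[0.01,[0,0,-0.03],0],[0.01,[0,0,0],0],[0.01,[0,0,0],0]]'

```text
clock: 9.6
position: [0.6846, -0.1177, 0.1984]
ee_rot: [-0.702, 0.702, 0.085, -0.084]
contact_force: [0.4, -0.2, -2.5]
width: 0.0252
```

```bash
python3 - <<'E'
from h import *
pitch()
s=manip.get_state();print(s['contact_force'],s['moment'])
for cam in ['scene','side']:
    p,_=get_image(cam); cv2.imwrite(f'pics/{cam}_5.png',p[:,:,::-1])
E
```

```text
TCP [ 0.6846 -0.1177  0.1984] yaw 13.68 grip [ 0.681  -0.1166  0.1966] tail-down deg 23.2 n 6 res [2.  0.9 2.4 1.4 0.7 1.  2.  0.9 1.3 0.1 0.1 1.9]
[-0.66517723  0.01149461 -3.63604292] [-0.0174232   0.00752329 -0.03596817]
```

View pics/side_5.png

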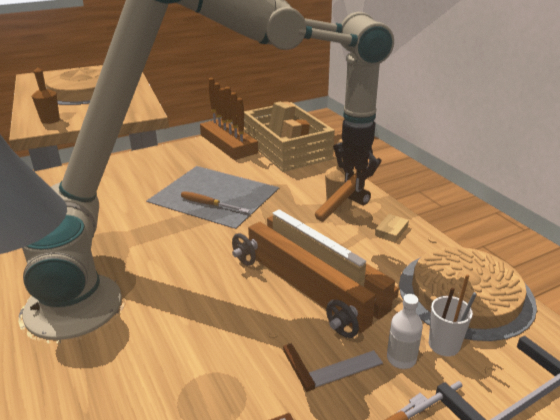

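View pics/scene_5.png

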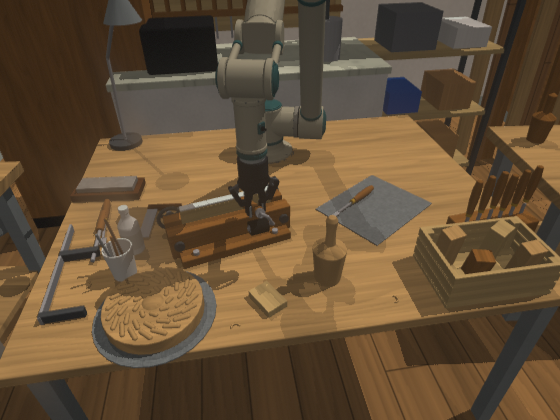

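jog_arm --targets '[[0.01,[0,0,-0.03],0],[0.01,[0,0,-0.012],0],[0.01,[0,0,-0.008],0],[0.01,[0,0,-0.008],0],[0.01,[0,0,-0.006],0],[0.01,[0,0,0],0]]' --force 40

```text
clock: 10.85
position: [0.684, -0.1178, 0.1332]
ee_rot: [-0.702, 0.702, 0.084, -0.084]
contact_force: [2.1, -0.1, 0.5]
width: 0.0256
```

```bash
python3 - <<'E'
from h import *
pitch()
s=manip.get_state();print(s['contact_force'],s['moment'])
E
```

```text
TCP [ 0.684  -0.1178  0.1332] yaw 13.7 grip [ 0.6883 -0.1084  0.1269] tail-down deg 17.2 n 6 res [ 1.3  0.1  6.1  0.4 14.4 11.8  0.5  1.8  0.9  3.1  2.   2.5]
[ 1.3259378  -0.39165133 -0.72160697] [-0.19059125  0.10958181  0.11845552]
```

jog_arm --targets '[[0.01,[0,0,-0.008],0],[0.01,[0,0,-0.008],0],[0.01,[0,0,-0.007],0],[0.01,[0,0,0],0],[0.01,[0,0,0],0]]'

```text
clock: 11.88
position: [0.6832, -0.1174, 0.1095]
ee_rot: [0.702, -0.702, -0.083, 0.085]
contact_force: [1.1, -0.3, -3.5]
width: 0.0255
```

```bash
python3 - <<'E'
from h import *
pitch()
s=manip.get_state();print(s['contact_force'],s['moment'])
p,_=get_image('side'); cv2.imwrite(f'pics/side_6.png',cv2.resize(p[120:300,260:440,::-1],None,fx=3.3,fy=3.3,interpolation=cv2.INTER_CUBIC))
E
```

```text
TCP [ 0.6832 -0.1174  0.1095] yaw 13.68 grip [ 0.6817 -0.1207  0.1052] tail-down deg 0.3 n 6 res [0.3 0.1 1.  1.4 0.6 0.6 2.1 1.3 2.5 0.3 1.7 0.2]
[-0.08210369 -0.09345359 -3.83516533] [-0.01460454 -0.0738115   0.053797  ]
```

View pics/side_6.png

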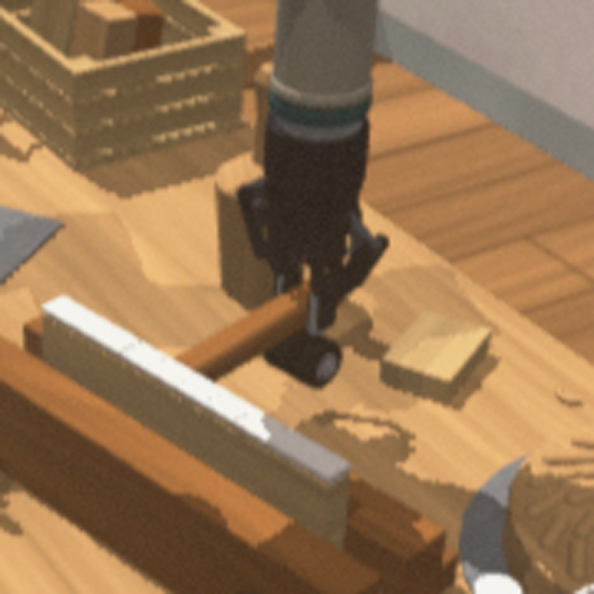

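jog_arm --targets '[[0.01,[0,0,0.05],0],[0.01,[0,0,0.05],0],[0.01,[0,0,0.035],0],[0.01,[0,0,0],0]]' --force 120

```text
clock: 12.82
position: [0.6857, -0.118, 0.2491]
ee_rot: [-0.701, 0.703, 0.087, -0.082]
contact_force: [0.3, -0.8, -4.0]
width: 0.0243
```

jog_arm --targets '[[0.01,[-0.0183,0.0045,0],-0.157],[0.01,[-0.0183,0.0045,0],-0.157],[0.01,[-0.0183,0.0045,0],-0.157],[0.01,[-0.0183,0.0045,0],-0.157],[0.01,[-0.0183,0.0045,0],-0.157],[0.01,[-0.0183,0.0045,0],-0.157],[0.01,[-0.0183,0.0045,0],-0.157],[0.01,[-0.0183,0.0045,0],-0.157],[0.01,[-0.0183,0.0045,0],-0.157],[0.01,[-0.0183,0.0045,0],-0.159]]'

```text
clock: 14.08
position: [0.499, -0.072, 0.2429]
ee_rot: [-0.554, 0.555, -0.44, 0.437]
contact_force: [-0.3, 0.3, -3.3]
width: 0.0243
```

jog_arm --targets '[[0.01,[0,0,0],0],[0.01,[0,0,0],0]]'

```text
clock: 14.32
position: [0.5013, -0.0727, 0.2444]
ee_rot: [-0.556, 0.556, -0.437, 0.436]
contact_force: [1.2, -0.7, -3.5]
width: 0.0244
```

```bash
python3 - <<'E'
from h import *
x=pitch()
s=manip.get_state();print(s['contact_force'],s['moment'])
for cam,(r0,r1,c0,c1) in dict(scene=(120,270,150,350),side=(130,330,220,420)).items():
    p,_=get_image(cam); cv2.imwrite(f'pics/{cam}_7.png',cv2.resize(p[r0:r1,c0:c1,::-1],None,fx=3,fy=3,interpolation=cv2.INTER_CUBIC))
p,_=get_image('wrist');cv2.imwrite('pics/wrist7.png',p[:,:,::-1])
for n in ['edging']:
    for cam in ['scene','side','wrist']: print([(r['score'],r['position']) for r in spot_point(n,cam)[:2]])
E
```

```text
TCP [ 0.5013 -0.0727  0.2444] yaw -76.26 grip [ 0.5022 -0.0723  0.2409] tail-down deg 8.8 n 6 res [  1.1   0.3   0.7   0.5 174.1  71.6   0.2   1.3   0.4   0.8   1.5   4.6]
[-0.62825329  0.15430924 -4.09612748] [0.02631555 0.03911675 0.03578618]
[(0.89, [225.2, 199.1])]
[(0.58, [317.8, 238.2])]
[]
```

View pics/scene_7.png

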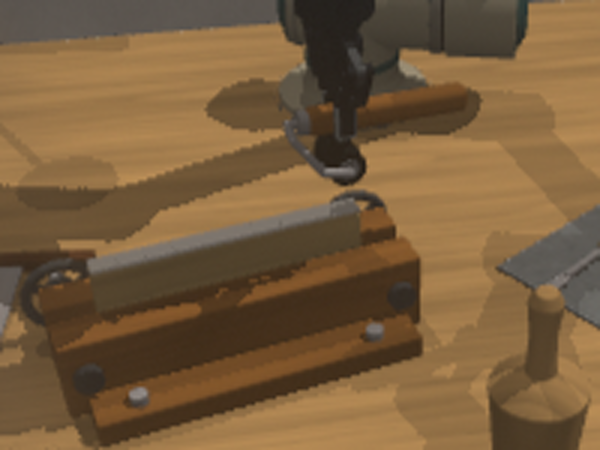

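View pics/wrist7.png

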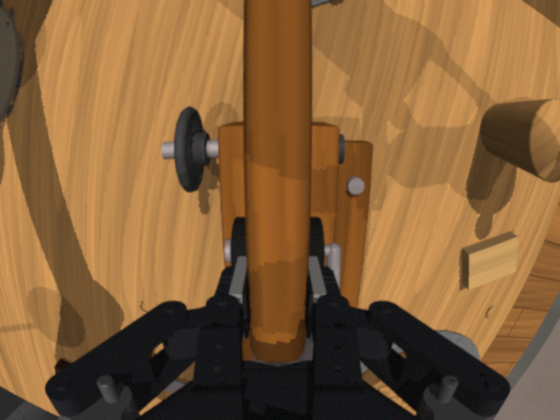

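jog_arm --targets '[[0.01,[-0.0015,0.006,-0.02],0],[0.01,[0,0,-0.012],0],[0.01,[0,0,-0.005],0],[0.01,[0,0,-0.004],0],[0.01,[0,0,0],0]]'

```text
clock: 15.65
position: [0.4998, -0.0668, 0.2046]
ee_rot: [0.556, -0.556, 0.437, -0.437]
contact_force: [0.5, -0.4, -2.8]
width: 0.0243
```

jog_arm --targets '[[0.01,[0,0,-0.003],0],[0.01,[0,0,0],0]]'

```text
clock: 15.9
position: [0.5, -0.0669, 0.202]
ee_rot: [0.556, -0.556, 0.437, -0.438]
contact_force: [-0.1, -0.5, 1.9]
width: 0.0242
```

jog_arm --targets '[[0.01,[0,0,-0.002],0],[0.01,[0,0,0],0]]'

```text
clock: 16.15
position: [0.5001, -0.067, 0.2009]
ee_rot: [0.556, -0.556, 0.436, -0.438]
contact_force: [-1.5, -0.0, 8.0]
width: 0.0244
```

jog_arm --targets '[[0.01,[0,0,-0.002],0],[0.01,[0,0,0],0]]'

```text
clock: 16.4
position: [0.5003, -0.0674, 0.2007]
ee_rot: [0.556, -0.556, 0.436, -0.439]
contact_force: [-3.5, -1.7, 18.5]
width: 0.0242
```

jog_arm --targets '[[0.01,[0,0,-0.002],0],[0.01,[0,0,0],0]]'

```text
clock: 16.65
position: [0.5005, -0.0679, 0.2005]
ee_rot: [-0.556, 0.556, -0.435, 0.439]
contact_force: [-6.3, -1.5, 27.4]
width: 0.0242
```

jog_arm --targets '[[0.01,[0.0024,-0.01,0],0],[0.01,[0.0033,-0.0136,0],0],[0.01,[0.0033,-0.0136,0],0],[0.01,[0.0033,-0.0136,0],0],[0.01,[0.0033,-0.0136,0],0],[0.01,[0.0033,-0.0136,0],0]]'

```text
clock: 17.4
position: [0.5195, -0.1456, 0.2006]
ee_rot: [0.556, -0.555, 0.435, -0.439]
contact_force: [-6.3, 0.9, 25.6]
width: 0.0241
```

```bash
python3 - <<'E'
from h import *
x=pitch()
s=manip.get_state();print(s['contact_force'],s['moment'])
p,_=get_image('side'); cv2.imwrite(f'pics/side_8.png',cv2.resize(p[130:330,220:420,::-1],None,fx=3,fy=3,interpolation=cv2.INTER_CUBIC))
E
```

```text
TCP [ 0.5195 -0.1456  0.2006] yaw -76.36 grip [ 0.5253 -0.1425  0.1963] tail-down deg 5.1 n 6 res [2.1 1.2 0.7 1.2 2.1 2.4 0.2 0.8 0.8 1.  0.2 1.5]
[-5.54882291 -2.14990013 24.42616635] [-0.54983253  1.21085944  0.00926624]
```

View pics/side_8.png

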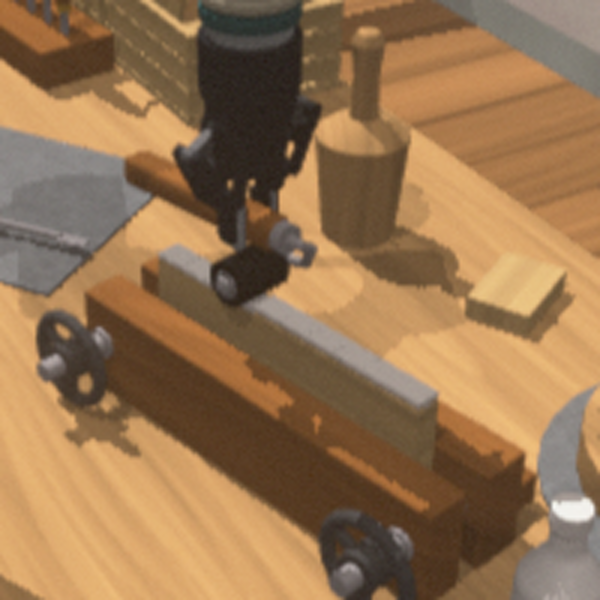

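jog_arm --targets '[[0.01,[0.0033,-0.0136,0],0],[0.01,[0.0033,-0.0136,0],0],[0.01,[0.0033,-0.0136,0],0],[0.01,[0.0033,-0.0136,0],0],[0.01,[0.0033,-0.0136,0],0],[0.01,[0.0033,-0.0136,0],0],[0.01,[0.0033,-0.0136,0],0]]'

```text
clock: 18.73
position: [0.5425, -0.2403, 0.2007]
ee_rot: [0.556, -0.555, 0.435, -0.439]
contact_force: [-4.5, 5.2, 24.4]
width: 0.0247
```

jog_arm --targets '[[0.01,[0.0033,-0.0136,0],0],[0.01,[0.0033,-0.0136,0],0],[0.01,[0.0033,-0.0136,0],0],[0.01,[0.0033,-0.0136,0],0],[0.01,[0.0033,-0.0136,0],0],[0.01,[0,0,0],0]]'

```text
clock: 19.48
position: [0.5599, -0.3113, 0.2007]
ee_rot: [-0.555, 0.556, -0.434, 0.441]
contact_force: [-2.9, -0.5, 19.1]
width: 0.0245
```

jog_arm --targets '[[0.01,[0.0028,-0.0117,-0.001],0],[0.01,[0,0,-0.001],0],[0.01,[0,0,0],0],[0.01,[-0.0033,0.0136,0],0],[0.01,[-0.0047,0.0194,0],0],[0.01,[-0.0047,0.0194,0],0],[0.01,[-0.0047,0.0194,0],0],[0.01,[-0.0047,0.0194,0],0],[0.01,[-0.0047,0.0194,0],0],[0.01,[-0.0047,0.0194,0],0]]'

```text
clock: 20.72
position: [0.5316, -0.1934, 0.2005]
ee_rot: [-0.555, 0.557, -0.432, 0.442]
contact_force: [-6.0, -4.6, 30.6]
width: 0.0241
```

jog_arm --targets '[[0.01,[-0.0047,0.0194,0],0],[0.01,[-0.0047,0.0194,0],0],[0.01,[-0.0047,0.0194,0],0],[0.01,[-0.0047,0.0194,0],0],[0.01,[-0.0047,0.0194,0],0],[0.01,[-0.0047,0.0194,0],0],[0.01,[0,0,0],0]]'

```text
clock: 21.6
position: [0.503, -0.074, 0.2005]
ee_rot: [0.557, -0.556, 0.433, -0.44]
contact_force: [-6.6, -1.0, 34.6]
width: 0.0243
```

jog_arm --targets '[[0.01,[0,0,0.02],0],[0.01,[0,0,0.035],0],[0.01,[0.01,0.025,0],0.04],[0.01,[0.016,0.036,0],0.05],[0.01,[0.016,0.036,0],0.05],[0.01,[0.016,0.036,0],0.05],[0.01,[0.016,0.036,0],0.05],[0.01,[0.016,0.036,0],0.05],[0.01,[0.016,0.036,0],0.05],[0.01,[0.016,0.035,0],0]]'

```text
clock: 22.85
position: [0.6232, 0.2043, 0.2471]
ee_rot: [-0.621, 0.622, -0.337, 0.336]
contact_force: [0.2, -0.3, -2.9]
width: 0.0241
```

jog_arm --targets '[[0.01,[0,0,-0.04],0],[0.01,[0,0,-0.05],0],[0.01,[0,0,0],0],[0.01,[0,0,0],0]]' --force 40

```text
clock: 23.35
position: [0.6241, 0.2031, 0.1594]
ee_rot: [0.622, -0.621, 0.336, -0.337]
contact_force: [-0.3, 0.2, -2.2]
width: 0.0241
```

```bash
python3 - <<'E'
from h import *
x=pitch()
s=manip.get_state();print(s['contact_force'],s['moment'])
ey=np.array([-.2346,.972]);ex=np.array([.972,.2346]);c=np.array([.530,-.1965])
for cam in ['scene','side']:
    p,d=get_image(cam); cv2.imwrite(f'pics/{cam}_9.png',p[:,:,::-1])
    W=cloud(cam,d)
    r=silhouettes('edging',cam)
    P=np.load(f'{cam}_edging.npy')
    def prof(P):
        X=(P[:,:2]-c)@ex;Y=(P[:,:2]-c)@ey;m=(abs(X)<.008)&(P[:,2]>.125)&(P[:,2]<.146)
        return [round(float(np.median(P[m&(abs(Y-y)<.012),2])),4) for y in np.arange(-.126,.13,.028)]
    print(cam,'before',prof(P)); print('after',prof(W[r[0]['mask']]))
    if cam=='scene': 
        m=silhouettes('mat',cam)
    m=silhouettes('mat',cam)
    for q in m[:1]:
        P=W[q['mask']];P=P[~np.isnan(P[:,0])];P=P[(P[:,2]<.009)&(P[:,2]>-.002)];rc=cv2.minAreaRect(P[:,:2].astype(np.float32));print('mat',q['score'],rc,cv2.boxPoints(rc))
p,_=get_image('wrist');cv2.imwrite('pics/wrist9.png',p[:,:,::-1])
E
```

```text
TCP [0.6241 0.2031 0.1594] yaw -56.92 grip [0.6255 0.2031 0.157 ] tail-down deg 1.3 n 6 res [1.8 0.1 0.2 0.7 1.6 2.1 0.4 0.  0.7 0.3 0.7 1. ]
[ 0.56948082  0.07574209 -3.20747377] [-0.04545845 -0.00937201  0.02336412]
scene before [0.1382, 0.138, 0.1378, 0.1384, 0.1377, 0.1379, 0.1372, 0.1375, 0.1381, 0.1388]
after [0.1332, 0.1342, 0.1338, 0.1338, 0.1343, 0.1339, 0.133, 0.1336, 0.1344, 0.1339]
mat 0.64 ((0.4703643321990967, 0.31206652522087097), (0.2661009728908539, 0.33367693424224854), 33.60746383666992) [[0.26720822 0.37737435]
 [0.45189846 0.0994718 ]
 [0.67352045 0.2467587 ]
 [0.4888302  0.52466124]]
side before [0.1381, 0.1375, 0.1372, 0.1375, 0.1379, 0.1373, 0.1371, 0.1378, 0.1374, 0.1369]
after [nan, nan, nan, nan, nan, nan, nan, nan, nan, nan]
mat 0.57 ((0.4732714295387268, 0.31530994176864624), (0.2734161615371704, 0.3316350281238556), 33.34076690673828) [[0.26792705 0.37869948]
 [0.4501994  0.10164612]
 [0.6786158  0.2519204 ]
 [0.49634346 0.52897376]]
  return _methods._mean(a, axis=axis, dtype=dtype,
  ret = ret.dtype.type(ret / rcount)
```

View pics/side_9.png

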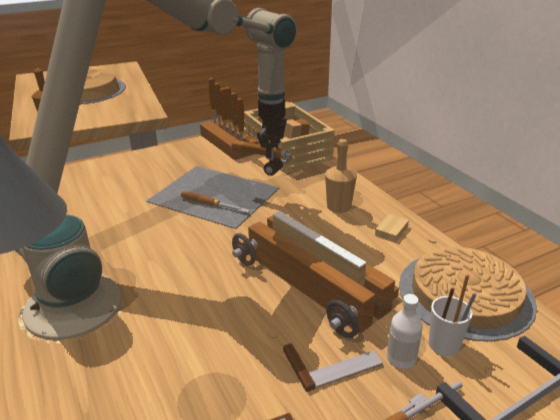

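View pics/scene_9.png

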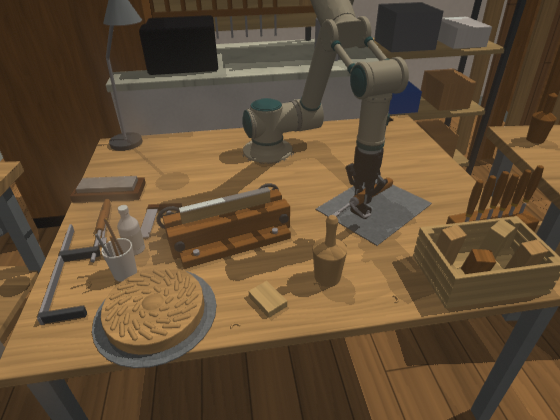

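View pics/wrist9.png

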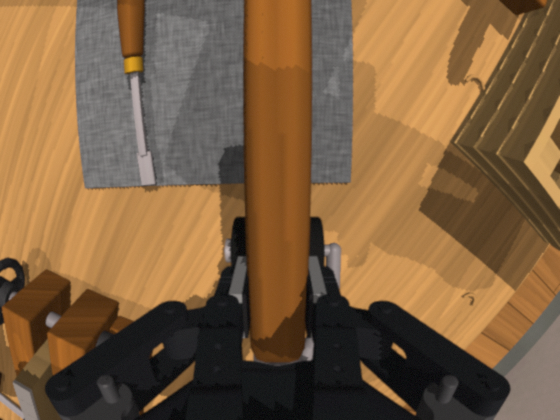

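```bash
python3 - <<'E'
from h import *
c=camera_model('wrist');K=c['mtx'];T=c['world_from_camera']
def wr(px,z):
    a=np.array([px[0]-K[0,2],px[1]-K[1,2]]);r=np.hypot(*a);th=r/K[0,0]
    v=np.array([np.sin(th)*a[0]/r,-np.sin(th)*a[1]/r,-np.cos(th)]);w=T[:3,:3]@v
    return T[:3,3]+w*(z-T[2,3])/w[2]
u=np.array([.5446,-.8387])
for px in [(90,187),(200,185),(320,183),(350,183)]:
    w=wr(px,.004);print(w.round(4),(w[:2]@u).round(4))
E
```

```text
[0.4622 0.1105 0.004 ] 0.159
[0.5605 0.1742 0.004 ] 0.1591
[0.6499 0.2344 0.004 ] 0.1573
[0.6727 0.2496 0.004 ] 0.157
```

jog_arm --targets '[[0.01,[0.0065,-0.01,-0.03],0],[0.01,[0,0,-0.04],0],[0.01,[0,0,-0.015],0],[0.01,[0,0,-0.005],0],[0.01,[0,0,0],0],[0.01,[0,0,0],0]]' --force 25

```text
clock: 24.9
position: [0.6307, 0.1933, 0.0699]
ee_rot: [0.622, -0.621, 0.336, -0.338]
contact_force: [0.3, -0.2, -2.8]
width: 0.0243
```

jog_arm --targets '[[0.01,[0,0,-0.002],0],[0.01,[0,0,0],0]]'

```text
clock: 25.15
position: [0.6302, 0.1931, 0.0672]
ee_rot: [0.622, -0.621, 0.336, -0.337]
contact_force: [0.0, 0.3, -1.3]
width: 0.0245
```

Touching the bench. Press 1 mm more and pull back.

jog_arm --targets '[[0.01,[-0.0022,0.0034,-0.001],0],[0.01,[-0.0022,0.0034,-0.001],0],[0.01,[-0.0022,0.0034,0],0],[0.01,[-0.0022,0.0034,0],0],[0.01,[0,0,0],0]]'

```text
clock: 25.78
position: [0.6216, 0.2065, 0.067]
ee_rot: [0.622, -0.621, 0.336, -0.338]
contact_force: [-1.0, -1.3, 9.4]
width: 0.0238
```

```bash
python3 - <<'E'
from h import *
x=pitch()
s=manip.get_state();print(s['contact_force'],s['moment'])
E
```

```text
TCP [0.6216 0.2065 0.067 ] yaw -56.86 grip [0.6234 0.2057 0.0668] tail-down deg 4.1 n 6 res [3.1 0.7 1.  0.6 1.9 0.3 0.4 0.2 0.8 0.3 3.9 0.3]
[-2.45704725 -1.15342741  9.40537243] [-0.47480472  0.36412085 -0.01555077]
```

jog_arm --targets '[[0.01,[-0.0022,0.0034,0],0],[0.01,[-0.0022,0.0034,0],0],[0.01,[-0.0022,0.0034,-0.001],0],[0.01,[0,0,0],0]]'

```text
clock: 26.68
position: [0.6183, 0.212, 0.0694]
ee_rot: [-0.621, 0.623, -0.331, 0.34]
contact_force: [-0.6, -12.5, 23.3]
width: 0.024
```

```bash
python3 - <<'E'
from h import *
x=pitch()
s=manip.get_state();print(s['contact_force'],s['moment'])
p,_=get_image('side'); cv2.imwrite(f'pics/side_10.png',cv2.resize(p[100:240,180:340,::-1],None,fx=4,fy=4,interpolation=cv2.INTER_CUBIC))
E
```

```text
TCP [0.6183 0.212  0.0694] yaw -56.71 grip [0.6192 0.2137 0.0682] tail-down deg 6.5 n 6 res [2.2 0.2 0.9 0.8 0.2 2.  1.4 0.1 1.7 0.5 0.4 0.4]
[ -1.27674551 -13.00747444  22.46372719] [-2.84156878  0.27418658  0.03063423]
```

View pics/side_10.png

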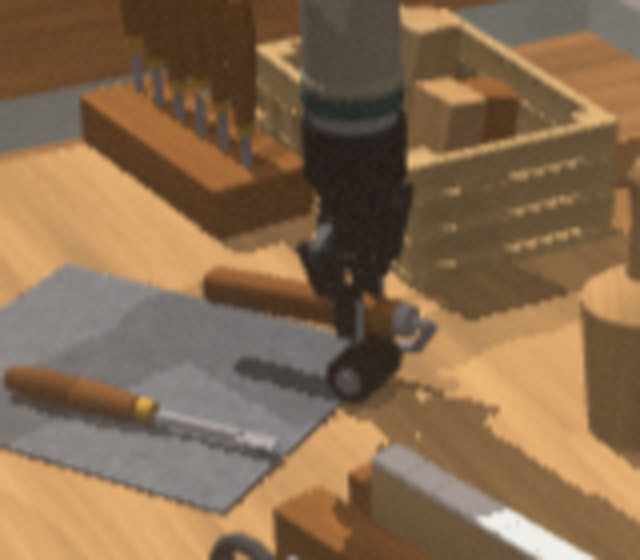

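jog_arm --targets '[[0.01,[0,0,0],0],[0.01,[-0.0016,0.0025,-0.001],0],[0.01,[-0.0016,0.0025,-0.001],0],[0.01,[0,0,0],0],[0.01,[0,0,0],0]]' --force 20

```text
clock: 27.75
position: [0.6129, 0.22, 0.0707]
ee_rot: [0.623, -0.621, 0.334, -0.339]
contact_force: [-9.4, -7.3, 41.1]
width: 0.0246
```

```bash
python3 - <<'E'
from h import *
x=pitch()
s=manip.get_state();print(s['contact_force'],s['moment'])
E
```

```text
TCP [0.6129 0.22   0.0707] yaw -56.81 grip [0.6145 0.221  0.0698] tail-down deg 1.9 n 5 res [1.3 0.2 1.9 1.  0.1 0.4 0.2 0.9 0.4 0.7]
[-9.37277071 -7.58375803 40.57003539] [-1.70855642  1.85236408  0.10906168]
```

jog_arm --targets '[[0.01,[0.002,-0.003,0.003],0],[0.01,[0.002,-0.003,0.003],0],[0.01,[0,0,0],0]]'

```text
clock: 28.52
position: [0.6161, 0.215, 0.0708]
ee_rot: [0.622, -0.621, 0.335, -0.338]
contact_force: [-2.8, -3.2, 13.6]
width: 0.0244
```

jog_arm --targets '[[0.0255,[0,0,0],0],[0.0255,[0,0,0],0]]' --force 20

```text
clock: 28.78
position: [0.6162, 0.2151, 0.0705]
ee_rot: [0.622, -0.621, 0.335, -0.338]
contact_force: [-2.5, -3.1, 12.5]
width: 0.0255
```

```bash
python3 - <<'E'
from h import *
x=pitch()
for i in range(4):
    s=manip.get_state();print(s['contact_force'].round(2),s['width']);get_image('side')
E
```

```text
TCP [0.6162 0.2151 0.0705] yaw -56.87 grip [0.6161 0.2112 0.0694] tail-down deg 0.4 n 6 res [0.3 3.1 1.8 1.4 1.6 1.1 1.3 0.1 0.6 0.3 0.8 0.7]
[-1.79 -2.62 11.63] 0.02524576284111767
[-1.77 -3.89 12.61] 0.026005671572135694
[-1.65 -3.7  13.13] 0.025559387580482026
[-2.61 -3.3  12.72] 0.025681690221477874
```

jog_arm --targets '[[0.01,[0,0,0.006],0],[0.01,[0.0065,-0.01,0.002],0],[0.01,[0.0071,-0.0109,0],0],[0.01,[0,0,-0.004],0],[0.01,[0,0,0],0]]' --force 20

```text
clock: 30.0
position: [0.6279, 0.1945, 0.0702]
ee_rot: [-0.621, 0.622, -0.338, 0.336]
contact_force: [-0.2, 0.2, -4.3]
width: 0.0258
```

```bash
python3 - <<'E'
from h import *
x=pitch()
s=manip.get_state();print(s['contact_force'].round(2),s['width'])
E
```

```text
TCP [0.6279 0.1945 0.0702] yaw -56.95 grip [0.6222 0.1888 0.0735] tail-down deg 7.4 n 6 res [3.100e+00 2.500e+00 1.234e+02 1.700e+00 1.000e-01 1.000e-01 0.000e+00
 5.000e-01 3.000e-01 7.000e-01 2.000e-01 1.000e-01]
[ 0.24 -0.13 -3.22] 0.025606209171566398
```

jog_arm --targets '[[0.01,[0,0,-0.004],0],[0.01,[-0.0033,0.005,-0.001],0],[0.01,[-0.0027,0.0042,0],0],[0.01,[-0.0022,0.0034,0],0],[0.01,[-0.0022,0.0034,0],0],[0.01,[0,0,0],0]]'

```text
clock: 31.15
position: [0.619, 0.2102, 0.0672]
ee_rot: [-0.622, 0.622, -0.336, 0.338]
contact_force: [1.4, -4.2, 4.3]
width: 0.0258
```

```bash
python3 - <<'E'
from h import *
x=pitch()
s=manip.get_state();print(s['contact_force'].round(2),s['width'])
E
```

```text
TCP [0.619  0.2102 0.0672] yaw -56.86 grip [0.6189 0.2099 0.068 ] tail-down deg 6.6 n 6 res [3.  0.2 2.1 0.7 0.  1.  2.  0.6 0.7 1.4 1.2 0.1]
[ 1.09 -4.68  5.25] 0.025574530134195177
```

Now it tilts with low force and no climb. Continue.

jog_arm --targets '[[0.01,[-0.0016,0.0025,-0.001],0],[0.01,[-0.0016,0.0025,-0.001],0],[0.01,[-0.0016,0.0025,0],0],[0.01,[0,0,0],0]]'

```text
clock: 32.05
position: [0.6136, 0.2185, 0.0644]
ee_rot: [0.622, -0.622, 0.337, -0.337]
contact_force: [1.7, -2.9, 4.1]
width: 0.0258
```

```bash
python3 - <<'E'
from h import *
x=pitch()
s=manip.get_state();print(s['contact_force'].round(2),s['width'])
E
```

```text
TCP [0.6136 0.2185 0.0644] yaw -56.9 grip [0.6103 0.2134 0.0653] tail-down deg 16.5 n 6 res [2.4 1.1 1.9 0.  0.8 0.2 0.1 0.3 0.4 0.2 0.1 0.2]
[ 1.98 -3.84  2.41] 0.025563545470000962
```

jog_arm --targets '[[0.01,[-0.0011,0.0017,-0.0005],0],[0.01,[-0.0011,0.0017,-0.0005],0],[0.01,[0,0,0],0],[0.01,[0,0,0.02],0],[0.01,[0,0,0.02],0],[0.01,[0,0,0],0]]'

```text
clock: 33.2
position: [0.6104, 0.2232, 0.1032]
ee_rot: [0.622, -0.621, 0.338, -0.336]
contact_force: [0.5, 1.1, -3.8]
width: 0.0256
```

```bash
python3 - <<'E'
from h import *
x=pitch()
s=manip.get_state();print(s['contact_force'].round(2),s['width'])
p,_=get_image('side'); cv2.imwrite(f'pics/side_11.png',cv2.resize(p[100:240,180:340,::-1],None,fx=4,fy=4,interpolation=cv2.INTER_CUBIC))
E
```

```text
TCP [0.6104 0.2232 0.1032] yaw -56.92 grip [0.6109 0.2183 0.0989] tail-down deg 21.1 n 6 res [0.4 1.6 0.9 1.4 0.4 2.4 0.8 0.2 1.2 2.6 1.3 1. ]
[ 0.27 -0.41 -3.5 ] 0.025651523913122656
```

View pics/side_11.png

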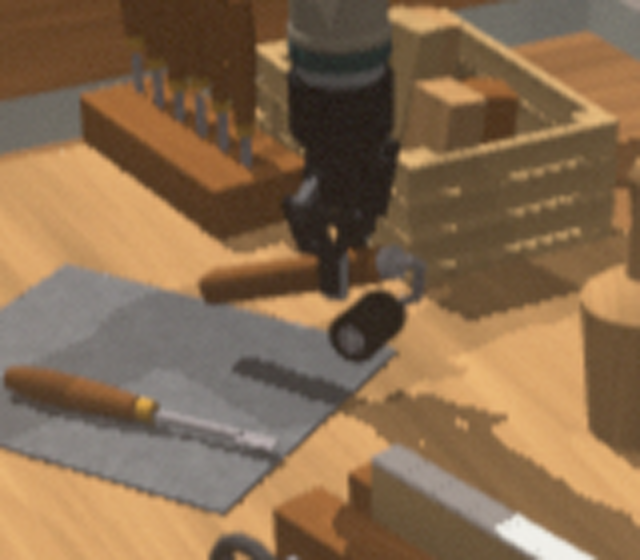

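jog_arm --targets '[[0.01,[-0.0156,0.0239,0],0],[0.01,[-0.0156,0.0239,0],0],[0.01,[-0.0156,0.0239,0],0],[0.01,[-0.0156,0.0238,0],0],[0.01,[-0.0156,0.0238,0],0],[0.01,[0,0,-0.015],0],[0.01,[0,0,-0.01],0],[0.01,[0,0,-0.004],0],[0.01,[0,0,-0.002],0],[0.01,[0,0,0],0]]'

```text
clock: 34.9
position: [0.5337, 0.3406, 0.0723]
ee_rot: [0.622, -0.622, 0.337, -0.337]
contact_force: [0.1, -0.2, -4.4]
width: 0.0256
```

jog_arm --targets '[[0.01,[0,0,-0.002],0],[0.01,[0,0,-0.001],0],[0.01,[0,0,0],0]]'

```text
clock: 35.28
position: [0.5332, 0.3411, 0.0694]
ee_rot: [0.622, -0.622, 0.337, -0.337]
contact_force: [0.3, -0.8, -3.0]
width: 0.0255
```

jog_arm --targets '[[0.01,[0,0,-0.001],0],[0.01,[0,0,0],0]]'

```text
clock: 35.52
position: [0.5331, 0.3411, 0.0683]
ee_rot: [0.622, -0.622, 0.337, -0.337]
contact_force: [0.3, -0.2, -2.5]
width: 0.0258
```

```bash
python3 - <<'E'
from h import *
x=pitch()
s=manip.get_state();print(s['contact_force'].round(2),s['moment'],s['width'])
E
```

```text
TCP [0.5331 0.3411 0.0683] yaw -56.9 grip [0.5306 0.3448 0.0661] tail-down deg 25.1 n 6 res [ 0.5  0.8  0.5  1.8 58.9  1.7  0.4  0.8  1.3  0.8  0.5  3. ]
[-0.41  0.68 -3.78] [ 0.01454499 -0.00069288  0.01224491] 0.025523736153586992
```

jog_arm --targets '[[0.01,[0,0,-0.001],0],[0.01,[0,0,-0.001],0],[0.01,[0,0,0],0]]'

```text
clock: 36.3
position: [0.5333, 0.341, 0.0668]
ee_rot: [0.622, -0.622, 0.337, -0.337]
contact_force: [-0.4, -0.6, 0.6]
width: 0.0255
```

jog_arm --targets '[[0.01,[0,0,-0.001],0],[0.01,[0,0,0],0]]'

```text
clock: 36.55
position: [0.5333, 0.341, 0.0667]
ee_rot: [0.622, -0.622, 0.337, -0.337]
contact_force: [-2.5, -1.9, 7.0]
width: 0.0257
```

jog_arm --targets '[[0.01,[0,0,-0.002],0],[0.01,[0,0,0],0]]'

```text
clock: 36.8
position: [0.5335, 0.341, 0.066]
ee_rot: [0.622, -0.621, 0.336, -0.337]
contact_force: [-3.4, -2.0, 12.8]
width: 0.0257
```

```bash
python3 - <<'E'
from h import *
x=pitch()
s=manip.get_state();print(s['contact_force'].round(2),s['moment'],s['width'])
p,_=get_image('side'); cv2.imwrite(f'pics/side_12.png',cv2.resize(p[100:240,140:300,::-1],None,fx=4,fy=4,interpolation=cv2.INTER_CUBIC))
E
```

```text
TCP [0.5335 0.341  0.066 ] yaw -56.88 grip [0.5336 0.3385 0.0639] tail-down deg 21.0 n 6 res [0.2 0.5 0.9 1.3 1.1 1.5 0.4 1.7 1.2 0.7 1.1 1.6]
[-3.39 -2.07 13.02] [-0.64239669  0.54444954 -0.09575193] 0.02525774819850999
```

View pics/side_12.png

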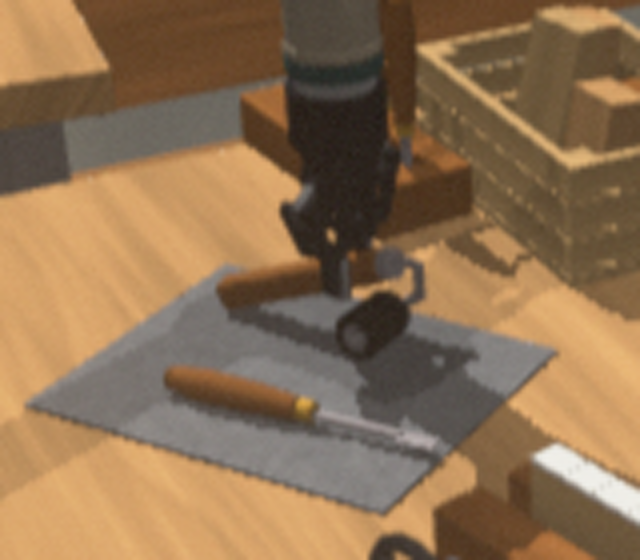

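jog_arm --targets '[[0.01,[0,0,-0.002],0],[0.01,[0,0,0],0],[0.01,[0,0,0],0]]'

```text
clock: 37.62
position: [0.5335, 0.341, 0.0659]
ee_rot: [0.622, -0.621, 0.336, -0.337]
contact_force: [-5.9, -2.7, 22.8]
width: 0.026
```

jog_arm --targets '[[0.01,[0,0,0.003],0],[0.01,[0,0,0.0015],0],[0.0258,[0,0,0],0],[0.0262,[0,0,0],0],[0.027,[0,0,0],0],[0.029,[0,0,0],0],[0.034,[0,0,0],0],[0.045,[0,0,0],0],[0.06,[0,0,0],0],[0.06,[0,0,0],0]]'

```text
clock: 38.88
position: [0.5332, 0.341, 0.0659]
ee_rot: [0.622, -0.622, 0.337, -0.337]
contact_force: [0.4, 0.2, -0.3]
width: 0.0598
```

```bash
python3 - <<'E'
from h import *
x=pitch()
s=manip.get_state();print(s['contact_force'].round(2),s['width'])
p,_=get_image('wrist'); cv2.imwrite(f'pics/wrist_13.png',p[:,:,::-1])
p,_=get_image('side'); cv2.imwrite(f'pics/side_13.png',cv2.resize(p[100:240,140:300,::-1],None,fx=4,fy=4,interpolation=cv2.INTER_CUBIC))
E
```

```text
TCP [0.5332 0.341  0.0659] yaw -56.91 grip [0.5352 0.3355 0.0694] tail-down deg 20.5 n 6 res [1.9 1.1 1.3 0.2 0.4 0.6 0.9 0.9 1.4 0.  1.3 0.4]
[-0.43  0.2  -0.02] 0.059939319152800506
```

View pics/side_13.png

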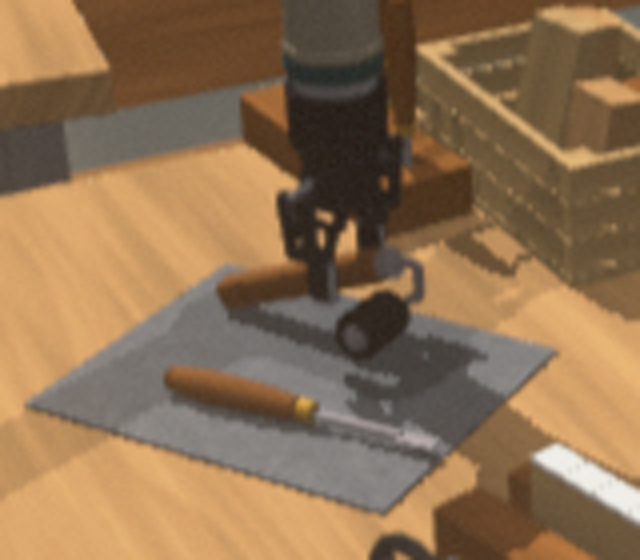

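View pics/wrist_13.png

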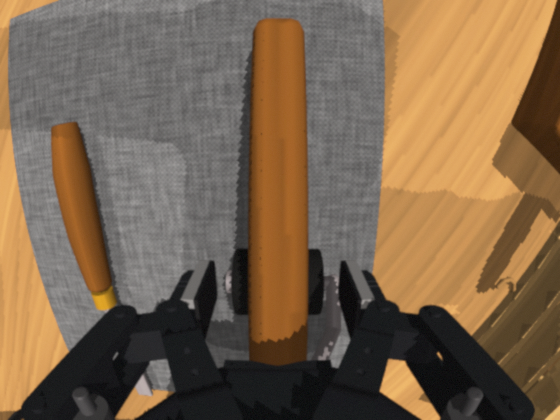

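Released cleanly, no visible shift. Retreat straight up, then check.

jog_arm --targets '[[0.07,[0,0,0.01],0],[0.08,[0,0,0.03],0],[0.08,[0,0,0.05],0],[0.08,[0,0,0.05],0],[0.08,[-0.03,0.03,0.05],0],[0.08,[-0.05,0.03,0],0],[0.08,[-0.05,0.03,0],0],[0.08,[0,0,0],0]]'

```text
clock: 40.38
position: [0.401, 0.4314, 0.2548]
ee_rot: [0.623, -0.622, 0.336, -0.335]
contact_force: [0.1, -0.6, 0.9]
width: 0.0802
```

```bash
python3 - <<'E'
from h import *
x=pitch(yaw=np.radians(-57))
ey=np.array([-.2346,.972]);ex=np.array([.972,.2346]);c=np.array([.530,-.1965])
for cam in ['scene','side']:
    p,d=get_image(cam); cv2.imwrite(f'pics/{cam}_14.png',p[:,:,::-1]); W=cloud(cam,d).reshape(-1,3);W=W[~np.isnan(W[:,0])]
    X=(W[:,:2]-c)@ex;Y=(W[:,:2]-c)@ey;m=(abs(X)<.008)&(W[:,2]>.125)&(W[:,2]<.146)
    print(cam,[(round(float(np.median(W[m&(abs(Y-y)<.011),2])),4),int((m&(abs(Y-y)<.011)).sum())) for y in np.arange(-.126,.13,.028)])
    for n in ['gouge_mid','mallet_mid','glue_mid']: print(n,[(r['score'],r['position']) for r in spot_point(n,cam)[:1]])
    b=cv2.imread(f'pics/{cam}0.png').astype(int);
E
```

```text
TCP [0.401  0.4314 0.2548] yaw -57.0 grip [0.5364 0.3344 0.0656] tail-down deg 18.1 n 6 res [1.6 1.4 1.8 0.4 0.9 0.  3.  3.5 0.6 1.4 0.2 0.9]
scene [(0.1339, 24), (0.1335, 26), (0.1342, 25), (0.1337, 21), (0.1337, 21), (0.134, 23), (0.1335, 24), (0.1343, 22), (0.1337, 24), (0.1334, 21)]
gouge_mid [(0.74, [352.6, 202.4])]
mallet_mid [(0.75, [327.7, 264.5])]
glue_mid [(0.85, [128.6, 229.3])]
side [(0.1331, 49), (0.1334, 40), (0.1332, 40), (0.1336, 42), (0.1336, 41), (0.1332, 44), (0.1335, 33), (0.1338, 37), (0.1333, 34), (0.1333, 36)]
gouge_mid [(0.63, [212.9, 203.5])]
mallet_mid [(0.98, [340.8, 192.4])]
glue_mid [(0.87, [406.4, 333.3])]
```

View pics/side_14.png

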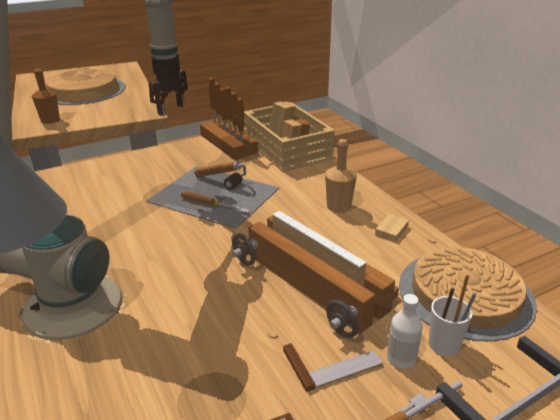

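View pics/scene_14.png

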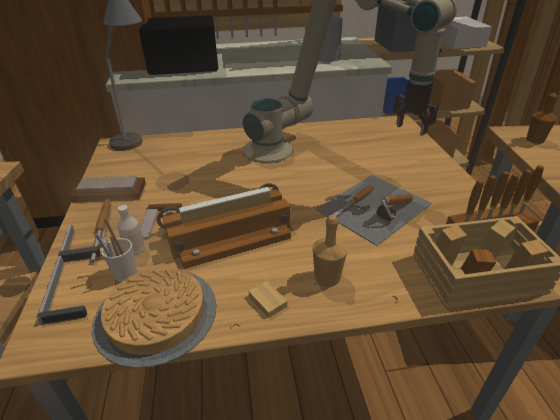

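```bash
python3 -c "
from rig import *
print(sign_off(), manip.get_state()['clock'])"
```

```text
the job is handed in; nothing more can be done
the job is handed in; nothing more can be done
```

The edging is flat from end to end, the roller is back on the mat on its wheel and handle end, and the job was handed in at about 41 s.

- **Levelling the handle:** I gripped the roller across the handle and levelled it by pressing its tail on top of the vice jaw.
- **Rolling:** I rolled the edging forward and back at roughly 20–35 N. The arm stayed at one height on both passes.
- **Laying it back:** I tipped the tail down by drawing the wheel back against the mat's front edge. I then lowered the roller close to where it first lay, measured within about 10 mm, and let go slowly.
- **One step went wrong:** On the first try at tipping it, the wheel climbed onto the mat, because the gripper had not eased off from its 120 N rolling grip. I loosened the grip and the second try worked.

**Last checks:**
- **Edging:** all ten stretches read 0.133–0.134 m in both cameras (about 0.138 m before), against 0.134 m for flat.
- **Gouge, mallet and glue bottle:** they looked unmoved. The detected points were mostly within a few pixels of the start. In the side view the mallet's first detection was on the wrong object, so there I compared it by eye only.
- **Roller slope:** the camera estimate after release was 18–20.5 degrees, against the nominal 22. These estimates varied by a few degrees throughout, and the last pictures show the roller lying as it did at first.

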